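# Clamp a gourd figure in the finishing jig

## Task

Stand the terracotta gourd figure on the green jig, slide it gently along the plate until it is fully home against the two locating pins, and let go of it there. Then push the red-handled clamp arm over past its centre so that it snaps down and holds the gourd upright by its top. Bisque is brittle: go by feel, never pressing the gourd against the jig, or pushing on the jig and its clamp, with more than 15 N, and leave the other things on the bench where they are.

Things in the scene. Friction and masses are not known exactly. Their poses are not given: they have to be found in the camera images.
- blank_mid (a point): Terracotta (brick red) gourd figure, 70 mm tall, about 90 g, round; this point is on its axis half-way up (35 mm above the flat 30 mm foot), z up. Belly 42 mm diameter, a straight band from 20 to 32 mm above the foot (grip there); waist 24 mm at height 47, head 27 mm at 55; flat stub on top, 18 mm diameter, from 63 to 70. Stands on the table in one of three places, the white gourds in the others.
- jig: Fixed green steel jig. Origin at table level under the middle of the work line; x along that line towards the pins (away from the robot), y towards the clamp, z up. Plate x -100 to 100, y -90 to 150 mm, top at z = 20 mm; the gourd stands on it on the line y = 0. Pins and clamp sit on one aluminium slide, locked up to 20 mm either way along x: offset d, NOT measured, find it by touch or sight.
- pins_mean (a point): Point of the jig midway between the two upright steel locating pins IF d were 0, 45 mm above the table; the real pins are d (-20 to 20 mm) farther along jig x. Pins 10 mm diameter, 20 mm apart along jig y, tops 70 mm above the table. Home = belly touching both, gourd axis then 24 mm before the pins. Behind them a bar 31 mm high above the table; the plate before them is clear.
- hinge_mean (a point): Point of the jig on the clamp's hinge axis (parallel to jig x), 95 mm to jig +y of the work line, 105 mm above the table, at its middle if d were 0. Two posts beside the arm (18 mm either way along x, jig y 89 to 111 mm) rise to 115 mm above the table.
- handle_mean (a point): Point of the jig where the middle of the clamp arm's red cross handle is when open, if d were 0 (really d farther along jig x): a round bar 16 mm thick, 70 mm long, parallel to jig x, 120 mm from the hinge, 221 mm above the table and 126 mm to jig +y of the work line. Pushed from its outer side towards jig -y, about 5 N at first, falling to none at the centre (28 mm from the line, 205 mm high).
- pad_mean (a point): Point of the jig on the work line, 90 mm above the table, where the clamp's rubber pad rests on the gourd's stub, if d were 0. The pad presses with about 8 N. Its red lip on the -x side hangs 10 mm below the pad, inner face 12 mm before the pad's middle: with the gourd 3 mm or more short of home the lip lands on the stub and holds the arm up at about 1.73 rad.
- clamp (a joint): Over-centre clamp arm, rad: 0 = open, leaning 15 degrees outward (jig +y) from upright; grows as the arm swings over towards the gourd; about 1.83 = level, pad resting on a gourd that is home; 1.95 = nothing under it. A spring drives it away from its centre at 0.85 both ways: pushed less far it springs back open, farther it snaps down by itself in about half a second.
- white_a_mid (a point): A white gourd figure like the terracotta one, standing on the table, to be left alone; point half-way up, 35 mm above its foot.
- white_b_mid (a point): Another white gourd figure, as white_a.
- glue_mid (a point): Blue bottle, 36 mm diameter, 90 mm tall, standing on the bench, to be left alone; point half-way up.
- brush_cup_mid (a point): Blue ceramic cup, 64 mm diameter, 80 mm tall, to be left alone; point half-way up.
- scraper: Hand tool with a slim shaft, lying on the bench along its x axis, to be left alone; origin under it, near its middle.
- wax_tin: Flat aluminium tin, 70 mm diameter, 22 mm high, to be left alone; origin under its centre.

How it is judged:
By the outcome, as a careful person would: the job done as asked, in the order asked, and still so for the second after the job is handed in, with the robot touching nothing.
It also fails if it takes over 72 s, if anything falls off the work surface, if the arm or the gripper's body presses on something with over 40 N, if the wrist force passes 120 N, or if a joint passes its speed limit or range.

## Robot

A 6-joint arm with a two-finger parallel gripper is mounted at the origin on the work surface. World frame = base frame: x ahead of the robot, y to its left, z up, the work surface at z = 0. Lengths are in m, angles in rad, forces in N, time in s.
With the tool pointing down it reaches from about 0.325 to 0.775 m from the base axis. Payload 5.5 kg.
Tool frame: the origin (TCP) lies midway between the tips of the shut fingers; the grasp point (between the pads) lies 19 mm behind it; z points along the fingers, y is the line along which they close (so a half turn about z gives the same grasp; the last joint's range is limited). The gripper opens to 85 mm and grips with 20 to 120 N. Pads are 22 mm wide; open, the fingers measure 114 mm over their backs; the gripper's body (76 mm by 85 mm) begins 54 mm behind the grasp point. The pads swing forward as they close: fully open they stand 13 mm farther back than shut.
Start: joints at [-1.222, 0.091, 1.231, -0, 1.82, -0.057], TCP at [0.237, -0.551, 0.231] pointing down, gripper open.
Joint ranges: [-2.87, 2.87], [-0.86, 2.18], [0.17, 2.46], [-1.51, 4.65], [0.06, 2.69], [-2.65, 2.65]. Speed limits (rad/s): [2.57, 2.57, 3.01, 3.14, 3.14, 3.14].

## Interface

Orientations are given as a 3x3 rotation matrix whose columns are the frame's x, y, z axes.
In Python, from workcell import manip, imaging gives the robot as it stands.
- The arm moves only by the tool arm_command, never from a script. Its arguments are lists of equal length, an entry for each row: "slide": the shift along the tool's x, y, z scaled (see below), a list of three; "yaw": the turn about the tool's z scaled (see below); "fingers": the opening, from 0 (shut) to 1 (fully open). In form: {"slide": [[tx, ty, tz], ...], "yaw": [yaw, ...], "fingers": [fingers, ...]}. A call has 1 to 20 rows; each row shifts and turns the commanded pose from where the row before left it, along the tool's axes as they then stand; what a row does not reach is not made up. The controller multiplies each number of a shift by 0.06 m and each number of a turn by 0.12 rad. A row lasts 1/8 s, in which the tool goes at most 62.5 mm and 10.7 degrees, less where a joint would pass 70% of its speed; a pose out of reach is approached as far as the arm can. A call with a number of a shift or a turn outside -1 to 1 is refused whole. A call with a gripper value outside its range is refused whole. The fingers move at their own pace and stop on an object; the grip force is fixed at half the most. Time passes only in rows, so rows that do not move let the fingers close. It gives the time, the measured TCP pose, the force, the opening and the grip force at its end, in the units of the state.
- manip.get_state(): the state, without advancing time (a new reading comes with each control period).
- imaging.camera(name): name is "side" or "top"; returns the picture (400x640x3 uint8, blue, green, red); there is no depth.
- imaging.camera_info(name): a dict with "fx", "fy", "cx", "cy" (pixels), "eye" and "rotation" of the camera in the world. Camera axes: x right, y down, z forward; pixel columns grow to the right and rows downward; lengths in m; the calibration is good to about 2 mm. A picture is of the moment at which its call begins. camera_info takes no time and is no camera call.
- manip.close_job(): hands the job in; it is judged then, once.
The state is a dict: "clock": time; "joint_pos": joint angles; "dq": joint speeds; "joint_efforts": joint torques, N m; "position": TCP position; "tcp_rot": TCP orientation; "wrist_force": force on the tool from outside, world axes, zero at the start; "ft_torque": the same for the moment, N m; "width": finger opening in m; "grasp_force": force on a finger pad.
Only numpy, scipy, OpenCV 4.12 (cv2) and the standard library are available. Lean on these libraries where they do the work, as an engineer would, in place of code of your own. Each camera call takes 0.05 s, during which the arm holds its last target. There are 200 camera calls.

## Working session

There is one attempt and no reset: what is moved stays moved. The work goes in short steps, Python scripts to look and compute and a tool call to move; the robot and the scene stay as the last step left them, time stands still between calls to the robot, and variables do not carry over. Pictures are saved under pics/ and viewed, at most 10 in all, crops included, and the job is handed in when it is done.

Besides the shell and the picture viewer there is one more tool, called after "Call:" by a JSON object that holds its "name" and its "arguments", one argument or row to a line. arm_command: Moves the arm, as the interface text tells. Shifts and turns lie within -1 to 1; 1 stands for 0.06 m of shift or 0.12 rad of turn. Its arguments: {"type":"object","properties":{"slide":{"type":"array","items":{"type":"array","items":{"type":"number","minimum":-1,"maximum":1}}},"yaw":{"type":"array","items":{"type":"number","minimum":-1,"maximum":1}},"fingers":{"type":"array","items":{"type":"number"}}},"required":["slide","yaw","fingers"]}

```bash
mkdir -p pics
python3 - <<'E'
from workcell import manip, imaging
import cv2, numpy as np
for n in("top","side"):
    im=imaging.camera(n); cv2.imwrite(f"pics/{n}0.png",im)
    print(n,imaging.camera_info(n))
s=manip.get_state(); print(s)
E
```

```text
top {'fx': 371.7132564382123, 'fy': 371.7132564382123, 'cx': 317.87447416474396, 'cy': 196.84300468549733, 'eye': array([0.3872865 , 0.01606668, 1.40433422]), 'rotation': array([[-2.80220684e-02, -9.96998058e-01,  7.21778116e-02],
       [-9.99607160e-01,  2.79100275e-02, -2.56057969e-03],
       [ 5.38408274e-04, -7.22212100e-02, -9.97388493e-01]])}
side {'fx': 499.859184109021, 'fy': 499.859184109021, 'cx': 320.5677730437992, 'cy': 193.13356350092465, 'eye': array([0.42428766, 0.89844359, 1.1636305 ]), 'rotation': array([[-0.99943754, -0.01174459,  0.03141129],
       [-0.02961959,  0.7483751 , -0.66261406],
       [-0.0157253 , -0.66317175, -0.74830204]])}
{'clock': 0.1, 'joint_pos': array([-1.22173566e+00,  9.18073423e-02,  1.23177282e+00,  7.97353881e-08,
        1.81981246e+00, -5.66656881e-02]), 'dq': array([ 0.00058922, -0.00285187, -0.00212378,  0.00010366, -0.00011138,
        0.00034939]), 'joint_efforts': array([ 3.97391792e-03, -4.60217500e+01, -4.19219005e+01, -1.59195690e-05,
        1.06084597e-02,  6.73545998e-06]), 'position': array([ 0.23674095, -0.55104005,  0.23024556]), 'tcp_rot': array([[ 9.18815979e-01,  3.94685720e-01, -6.15544449e-04],
       [ 3.94686187e-01, -9.18814428e-01,  1.69144767e-03],
       [ 1.02019121e-04, -1.79707604e-03, -9.99998380e-01]]), 'wrist_force': array([-0.59586683, -0.3398013 , -0.49716605]), 'ft_torque': array([-0.01526218, -0.05665139,  0.03731159]), 'grasp_force': 0.0, 'width': 0.08560626561700665}
```

View pics/top0.png

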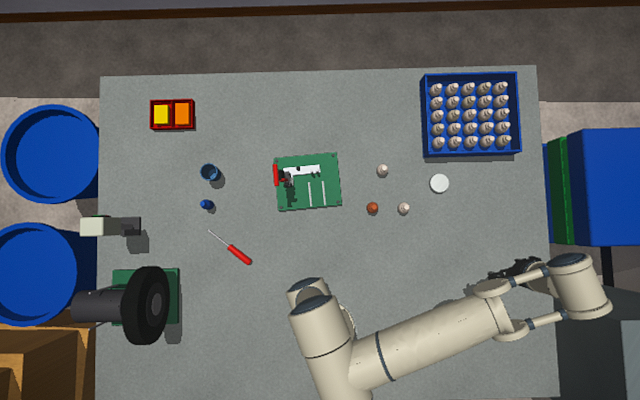

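View pics/side0.png

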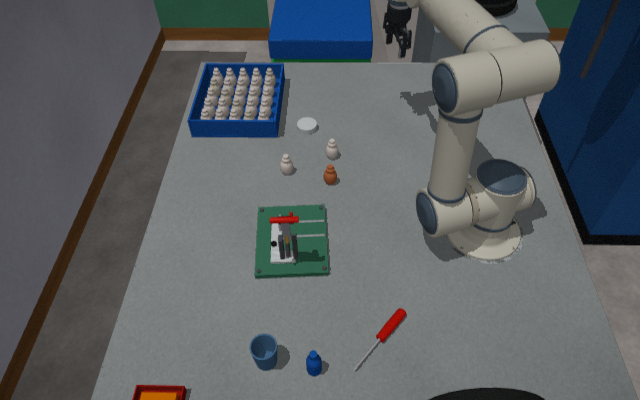

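The top view shows the jig at about (308,181), the terracotta gourd at (373,208) and the whites at (404,208) and (382,170). I'll enlarge this area in both views.

```bash
cat > h.py <<'E'
from workcell import manip, imaging
import cv2, numpy as np
def ray(n,u,v):
    c=imaging.camera_info(n); d=np.array(c['rotation'])@[(u-c['cx'])/c['fx'],(v-c['cy'])/c['fy'],1]
    return np.array(c['eye']),d
def onz(n,u,v,z):
    e,d=ray(n,u,v); return e+d*(z-e[2])/d[2]
def proj(n,P):
    c=imaging.camera_info(n); q=(np.atleast_2d(P)-c['eye'])@np.array(c['rotation'])
    return np.c_[q[:,0]/q[:,2]*c['fx']+c['cx'],q[:,1]/q[:,2]*c['fy']+c['cy']]
def crop(im,x0,x1,y0,y1,k,name):
    o=cv2.resize(im[y0:y1,x0:x1],None,fx=k,fy=k,interpolation=cv2.INTER_CUBIC); 
    for x in range(x0,x1,10): cv2.putText(o,str(x),((x-x0)*k,8),0,.3,(255,255,255),1); cv2.line(o,((x-x0)*k,10),((x-x0)*k,16),(255,255,255),1)
    for y in range(y0,y1,10): cv2.putText(o,str(y),(0,(y-y0)*k+3),0,.3,(255,255,255),1)
    cv2.imwrite(name,o)
E
python3 - <<'E'
from h import *
t=cv2.imread("pics/top0.png"); s=cv2.imread("pics/side0.png")
crop(t,265,415,145,220,5,"pics/t1.png"); crop(s,245,345,135,285,4,"pics/s1.png")
for n,im in(("top",t),("side",s)):
    h=cv2.cvtColor(im,cv2.COLOR_BGR2HSV)
    g=cv2.inRange(h,(65,80,40),(90,255,255)); 
    cs=[c for c in cv2.findContours(g,0,2)[0] if cv2.contourArea(c)>300]
    for c in cs: 
        r=cv2.minAreaRect(c)
        if 200<r[0][0]<400: print(n,"jig",cv2.boxPoints(r).round(1).tolist(),r)
    o=cv2.inRange(h,(3,120,60),(12,255,255))
    for c in cv2.findContours(o,0,2)[0]:
        if cv2.contourArea(c)>40: print(n,"orange",cv2.boundingRect(c))
E
```

```text
top jig [[272.79998779296875, 157.6999969482422], [336.3999938964844, 151.5], [341.6000061035156, 204.39999389648438], [277.8999938964844, 210.60000610351562]] ((307.1819763183594, 181.04690551757812), (53.170955657958984, 63.92715835571289), 84.47245788574219)
top orange (367, 202, 11, 11)
side jig [[252.10000610351562, 207.39999389648438], [325.29998779296875, 204.3000030517578], [328.20001220703125, 274.6000061035156], [255.0, 277.6000061035156]] ((290.16546630859375, 240.97227478027344), (70.3139877319336, 73.26976013183594), 87.61405944824219)
side jig [[154.0, 26.0], [154.0, 0.0], [268.0, 0.0], [268.0, 26.0]] ((210.99996948242188, 12.999998092651367), (113.99998474121094, 25.999996185302734), -0.0)
side orange (324, 165, 13, 20)
```

View pics/t1.png

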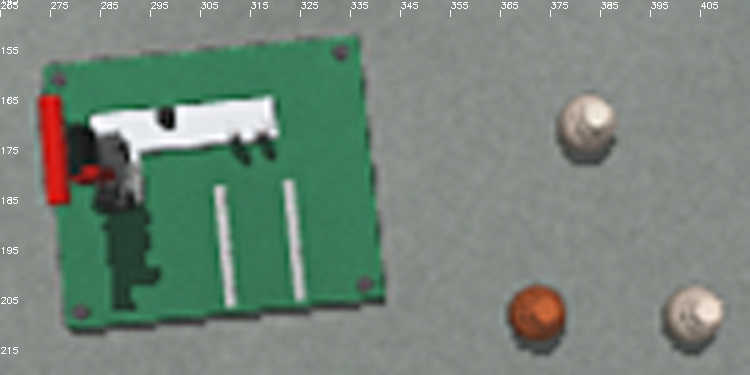

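View pics/s1.png

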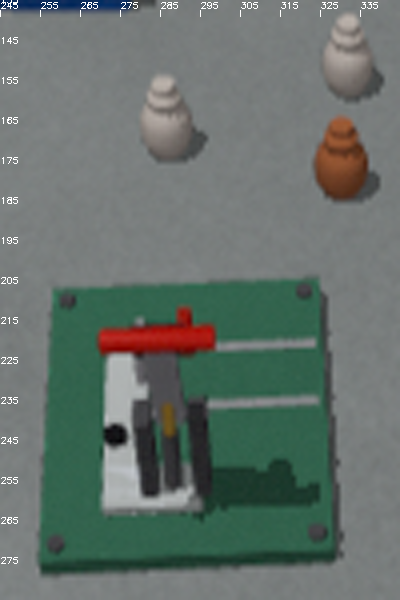

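```bash
cat >> h.py <<'E'
def tri(ut,us):
    (e1,d1),(e2,d2)=ray("top",*ut),ray("side",*us)
    a=np.linalg.lstsq(np.c_[d1,-d2],e2-e1,rcond=None)[0]; p,q=e1+a[0]*d1,e2+a[1]*d2
    return (p+q)/2,np.linalg.norm(p-q)
E
python3 - <<'E'
from h import *
from scipy.optimize import least_squares as LS
ct=lambda x,y:((x+.5)/5-.5+265,(y+.5)/5-.5+145)
cs=lambda x,y:((x+.5)/4-.5+245,(y+.5)/4-.5+135)
# corners: (+,+),(+,-),(-,-),(-,+) in jig
loc=np.array([[.1,.15],[.1,-.09],[-.1,-.09],[-.1,.15]])
T=[onz("top",*ct(*p),.02)[:2] for p in((44,65),(357,37),(384,299),(67,327))]
S=[onz("side",*cs(*p),.02)[:2] for p in((42,561),(54,290),(320,278),(336,550))]
def R(a): return np.array([[np.cos(a),-np.sin(a)],[np.sin(a),np.cos(a)]])
for P in (T,S,T+S):
    L=np.tile(loc,(len(P)//4,1))
    r=LS(lambda v:((L@R(v[2]).T+v[:2])-np.array(P)).ravel(),[.4,0,0]); print("jig",r.x.round(4),(r.fun*1000).round(1))
v=r.x
J=lambda p:np.r_[R(v[2]).T@(p[:2]-v[:2]),p[2]]
im={n:cv2.imread(f"pics/{n}0.png") for n in("top","side")}
c={}
for n in im:
    b=im[n].astype(int); m=((b[:,:,2]>150)&(b[:,:,1]<60)&(b[:,:,0]<60)).astype(np.uint8)
    k,l,st,ce=cv2.connectedComponentsWithStats(m)
    for i in range(1,k):
        if st[i][4]>20 and 250<ce[i][0]<330 and 150<ce[i][1]<240: print(n,st[i],ce[i]); 
for a,b in(((49,96),(215,340-3)),((59,204),(215,338)),):pass
h,e=tri(ct(53.5,150),cs(157,339)); print("handle",h,e,J(h))
for n,z,p in(("top",.221,ct(53.5,150)),("side",.221,cs(157,339))): q=onz(n,*p,z); print(n,q,J(q))
for nm,a,b in(("terra",ct(537,313),cs(342,165)),("w1",ct(587,123),cs(166,125)),("w2",ct(693,313),cs(348,65))):
    p,e=tri(a,b); print(nm,p,e,onz("top",*a,.035),onz("side",*b,.035))
E
```

```text
jig [0.5505 0.0208 0.0643] [ 0.5  1.3  1.2 -2.1 -0.3 -1.  -1.4  1.8]
jig [0.5515 0.0259 0.072 ] [ 1.6  1.9  0.3 -1.3 -0.6 -0.7 -1.3  0. ]
jig [0.551  0.0234 0.0681] [ 0.4  4.2  2.   0.9  0.6  1.1 -1.5  3.9  1.7 -0.9 -0.5 -4.2 -1.5 -2.8
 -1.3 -2.1]
top [273 164   5  22  82] [275.1097561  174.07317073]
side [270 217  28   5 100] [284.36 218.72]
handle [0.54936548 0.14773585 0.21845844] 0.0016292283713907163 [0.00683807 0.12419502 0.21845844]
top [0.54819777 0.147444   0.221     ] [0.00565319 0.12398336 0.221     ]
side [0.54984874 0.14966528 0.221     ] [0.00745158 0.12608708 0.221     ]
terra [ 0.44375229 -0.18818779  0.01909969] 0.001154851551208108 [ 0.44253312 -0.1858233   0.035     ] [ 0.44405093 -0.17313208  0.035     ]
w1 [ 0.58595284 -0.23144432  0.01803402] 0.0018339933809864714 [ 0.58260655 -0.22839155  0.035     ] [ 0.58447109 -0.21483773  0.035     ]
w2 [ 0.44068622 -0.30518046  0.01620763] 0.0013189689089642656 [ 0.43931255 -0.30080636  0.035     ] [ 0.44106586 -0.28551622  0.035     ]
```

The jig sits at about (0.551, 0.023), yaw 0.068, with d near +6 mm. The gourd is near (0.443, −0.186). First I yaw and move above the gourd.

Call:
{"name": "arm_command", "arguments": {
  "slide": [
    [0,0,0],
    [0,0,0],
    [0,0,0],
    [0.55,-0.83,0],
    [0.55,-0.83,0],
    [0.55,-0.83,0],
    [0.55,-0.83,0],
    [0.55,-0.83,0],
    [0.55,-0.83,0],
    [0.55,-0.83,0],
    [0,0,0.85],
    [0,0,0.85],
    [0,0,0]
  ],
  "yaw": [0.94,0.94,0.93,0,0,0,0,0,0,0,0,0,0],
  "fingers": [1,1,1,1,1,1,1,1,1,1,1,1,1]
}}

```text
clock: 1.72
position: [0.4408, -0.1861, 0.1242]
tcp_rot: [[0.998, 0.069, -0.009], [0.069, -0.998, 0.005], [-0.009, -0.005, -1.0]]
wrist_force: [0.2, -0.7, 0.7]
width: 0.0856
grasp_force: 0.0
```

Run:
```python
from h import *
s=manip.get_state(); p=s['position'];R=s['tcp_rot'];print(s['clock'],p,R.round(4),s['wrist_force'])
g=np.r_[.443,-.186,.006]; print((R.T@(g-p))/.06)
t=imaging.camera("top"); si=imaging.camera("side")
a=cv2.resize(t[160:240,330:430],None,fx=4,fy=4,interpolation=2); b=cv2.resize(si[100:220,270:370],None,fx=4,fy=4,interpolation=2)
o=np.zeros((480,800,3),np.uint8); o[:320,:400]=a; o[:,400:]=b; cv2.imwrite("pics/g2.png",o)
for n in("top","side"): print(proj(n,[p,p-[0,0,p[2]-.07],g]).round(1))
```

```text
1.725 [ 0.44079408 -0.18606946  0.12418449] [[ 0.9976  0.069  -0.0091]
 [ 0.0691 -0.9976  0.0046]
 [-0.0087 -0.0053 -0.9999]] [ 0.2177116  -0.72992089  0.73907162]
[0.05395334 0.01173079 1.96931111]
[[375.9 206.6]
 [373.5 207.2]
 [370.9 207.4]]
[[331.2 152.2]
 [331.2 165. ]
 [330.5 179.2]]
```

View pics/g2.png

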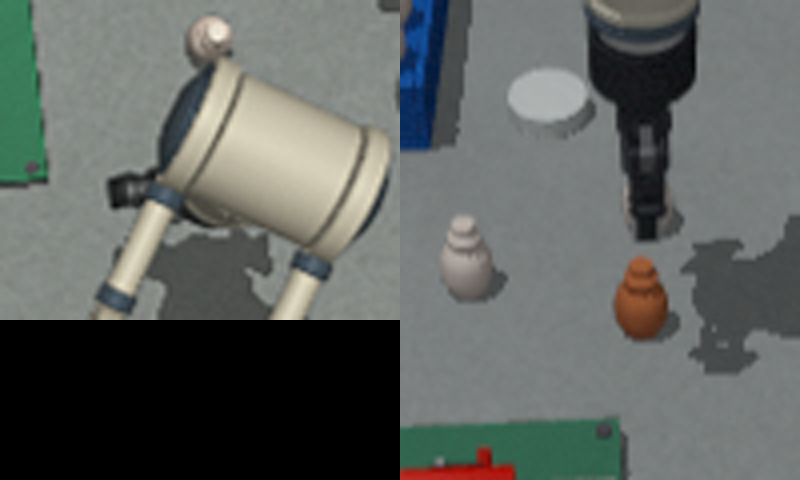

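Call:
{"name": "arm_command", "arguments": {
  "slide": [
    [0.05,0.01,0.6],
    [0,0,0.6],
    [0,0,0.5],
    [0,0,0.28],
    [0,0,0],
    [0,0,0],
    [0,0,0],
    [0,0,0],
    [0,0,0],
    [0,0,0],
    [0,0,0],
    [0,0,0]
  ],
  "yaw": [0,0,0,0,0,0,0,0,0,0,0,0],
  "fingers": [1,1,1,1,1,0,0,0,0,0,0,0]
}}

```text
clock: 3.32
position: [0.4475, -0.1885, 0.0123]
tcp_rot: [[0.998, 0.069, 0.003], [0.069, -0.998, -0.001], [0.003, 0.001, -1.0]]
wrist_force: [-0.7, -0.4, 5.2]
width: 0.0397
grasp_force: 60.8
```

Commands accumulate from the commanded pose, so the grip ended up about 6 mm high, on the slope above the band. I'll open, lower and regrip.

Call:
{"name": "arm_command", "arguments": {
  "slide": [
    [0,0,0],
    [0,0,0],
    [0,0,0],
    [-0.04,0,0.08],
    [0,0,0.03],
    [0,0,0],
    [0,0,0],
    [0,0,0],
    [0,0,0],
    [0,0,0],
    [0,0,0]
  ],
  "yaw": [0,0,0,0,0,0,0,0,0,0,0],
  "fingers": [0.8,0.8,0.8,0.8,0.8,0,0,0,0,0,0]
}}

```text
clock: 4.7
position: [0.4443, -0.1883, 0.0041]
tcp_rot: [[0.998, 0.069, 0.001], [0.069, -0.998, -0.0], [0.001, 0.0, -1.0]]
wrist_force: [0.9, 0.0, 1.8]
width: 0.0403
grasp_force: 60.5
```

Run:
```python
from h import *
si=imaging.camera("side"); cv2.imwrite("pics/g3.png",cv2.resize(si[120:220,280:380],None,fx=5,fy=5,interpolation=2))
s=manip.get_state(); print(s['position'],s['width'],s['wrist_force'],s['ft_torque'])
```

```text
[ 0.4442831  -0.18834483  0.00414587] 0.03974717765095475 [0.39083375 0.95247748 2.81433638] [ 0.02089409 -0.07966685 -0.04667629]
```

View pics/g3.png

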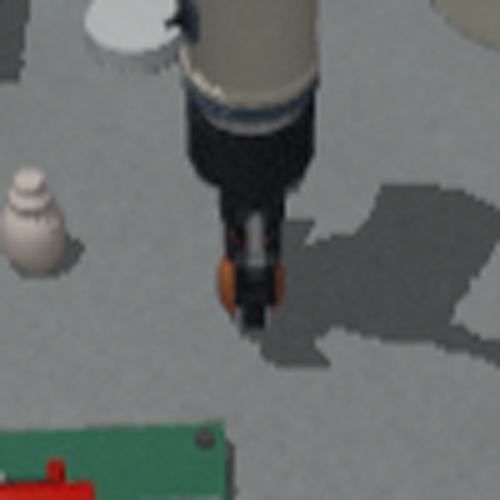

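The gourd is centred between the fingers. Next I lift it, carry it above the start of the work line and lower it to just above the plate.

Call:
{"name": "arm_command", "arguments": {
  "slide": [
    [0,0,-0.2],
    [0,0,-0.4],
    [0,0,-0.6],
    [0.25,-0.68,0],
    [0.25,-0.68,0],
    [0.25,-0.68,0],
    [0.25,-0.68,0],
    [0.27,-0.68,0],
    [0,0,0],
    [0,0,0.3],
    [0,0,0.2],
    [0,0,0.1],
    [0,0,0],
    [0,0,0]
  ],
  "yaw": [0,0,0,0,0,0,0,0,0,0,0,0,0,0],
  "fingers": [0,0,0,0,0,0,0,0,0,0,0,0,0,0]
}}

```text
clock: 6.5
position: [0.5063, 0.0202, 0.0403]
tcp_rot: [[0.998, 0.068, 0.001], [0.068, -0.998, -0.0], [0.001, 0.0, -1.0]]
wrist_force: [-0.5, -0.1, -0.3]
width: 0.0401
grasp_force: 60.6
```

Run:
```python
from h import *
s=manip.get_state(); p=s['position']; v=[.551,.0234,.0681]
c,q=np.cos(v[2]),np.sin(v[2]); d=p[:2]-v[:2]
print(s['clock'],p,"jig",c*d[0]+q*d[1],-q*d[0]+c*d[1],s['wrist_force'],s['width'])
t=imaging.camera("top"); si=imaging.camera("side")
a=cv2.resize(t[140:220,265:345],None,fx=5,fy=5,interpolation=2); b=cv2.resize(si[160:280,250:350],None,fx=4,fy=4,interpolation=2)
o=np.zeros((480,800,3),np.uint8); o[:400,:400]=a; o[:,400:]=b; cv2.imwrite("pics/g4.png",o)
```

```text
6.5 [0.50634342 0.02019958 0.04031485] jig -0.044770848654788975 -0.00015423606338828668 [-0.46955939 -0.14372656 -0.30915433] 0.04005697352430329
```

View pics/g4.png

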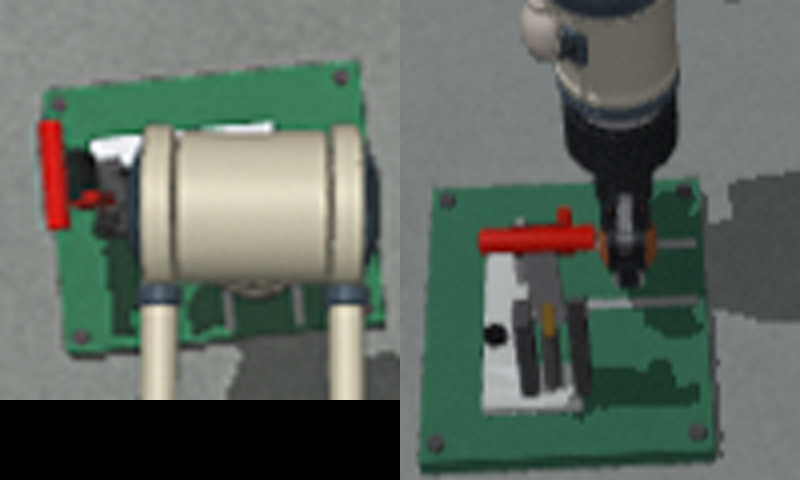

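Call:
{"name": "arm_command", "arguments": {
  "slide": [
    [0,0,0.1],
    [0,0,0.08],
    [0,0,0.03],
    [0,0,0],
    [0,0,0],
    [0,0,0.02],
    [0,0,0]
  ],
  "yaw": [0,0,0,0,0,0,0],
  "fingers": [0,0,0,0,0,0,0]
}}

```text
clock: 7.48
position: [0.5061, 0.0205, 0.0261]
tcp_rot: [[0.998, 0.069, -0.0], [0.069, -0.998, 0.0], [-0.0, -0.0, -1.0]]
wrist_force: [0.0, 0.0, -0.2]
width: 0.0399
grasp_force: 60.6
```

Run:
```python
from h import *
v=[.551,.0234,.0681]; c,q=np.cos(v[2]),np.sin(v[2])
ct=lambda x,y:((x+.5)/5-.5+265,(y+.5)/5-.5+145)
J=lambda p:(1000*np.r_[c*(p[0]-v[0])+q*(p[1]-v[1]),-q*(p[0]-v[0])+c*(p[1]-v[1])]).round(1)
for p in((220,186),(231,305),(289,181),(300,298)): print("line",J(onz("top",*ct(*p),.02)))
for p in((236,142),(262,139)): print("pin",J(onz("top",*ct(*p),.031)),J(onz("top",*ct(*p),.07)))
cs=lambda x,y:((x+.5)/4-.5+245,(y+.5)/4-.5+135)
for p in((204,347),(316,343),(210,404),(318,399)): print("line side",J(onz("side",*cs(*p),.02)))
print(manip.get_state()['wrist_force'])
```

```text
line [-4.6 22.6]
line [-94.2  22.9]
line [ -5.8 -29.2]
line [-93.9 -28.9]
pin [25.8  7.5] [20.4  7.4]
pin [ 26.2 -12. ] [ 20.8 -11.5]
line side [-11.  -25.9]
line side [-92.7 -25.4]
line side [-15.  26.]
line side [-92.   25.4]
[ 0.02488674  0.02825075 -0.2304793 ]
```

Call:
{"name": "arm_command", "arguments": {
  "slide": [
    [0,0.017,0.015],
    [0,0,0],
    [0,0,0]
  ],
  "yaw": [0,0,0],
  "fingers": [0,0,0]
}}

```text
clock: 7.85
position: [0.5062, 0.0195, 0.0252]
tcp_rot: [[0.998, 0.068, 0.0], [0.068, -0.998, -0.0], [0.0, 0.0, -1.0]]
wrist_force: [-0.7, 0.3, -0.3]
width: 0.0401
grasp_force: 60.6
```

Call:
{"name": "arm_command", "arguments": {
  "slide": [
    [0,0,0.015],
    [0,0,0],
    [0,0,0]
  ],
  "yaw": [0,0,0],
  "fingers": [0,0,0]
}}

```text
clock: 8.22
position: [0.5062, 0.0195, 0.0243]
tcp_rot: [[0.998, 0.069, -0.0], [0.069, -0.998, -0.0], [-0.0, 0.0, -1.0]]
wrist_force: [0.9, 0.3, -1.0]
width: 0.04
grasp_force: 60.7
```

Call:
{"name": "arm_command", "arguments": {
  "slide": [
    [0,0,0.01],
    [0,0,0],
    [0,0,0]
  ],
  "yaw": [0,0,0],
  "fingers": [0,0,0]
}}

```text
clock: 8.6
position: [0.5063, 0.0195, 0.0241]
tcp_rot: [[0.998, 0.069, 0.0], [0.069, -0.998, -0.0], [0.0, 0.0, -1.0]]
wrist_force: [-1.7, 0.8, 5.0]
width: 0.0399
grasp_force: 61.0
```

Call:
{"name": "arm_command", "arguments": {
  "slide": [
    [0,0,0.01],
    [0,0,0],
    [0,0,0]
  ],
  "yaw": [0,0,0],
  "fingers": [0,0,0]
}}

```text
clock: 8.98
position: [0.5063, 0.0195, 0.0242]
tcp_rot: [[0.998, 0.069, 0.001], [0.069, -0.998, -0.0], [0.001, 0.0, -1.0]]
wrist_force: [-4.1, 1.4, 8.0]
width: 0.0401
grasp_force: 61.4
```

Contact with the plate is felt at 8 N. I'll ease off to a light touch and slide most of the way along the plate.

Call:
{"name": "arm_command", "arguments": {
  "slide": [
    [0,0,-0.013],
    [0.05,0,0],
    [0.1,0,0],
    [0.1,0,0],
    [0.1,0,0],
    [0.1,0,0],
    [0.1,0,0],
    [0.05,0,0],
    [0,0,0]
  ],
  "yaw": [0,0,0,0,0,0,0,0,0],
  "fingers": [0,0,0,0,0,0,0,0,0]
}}

```text
clock: 10.1
position: [0.5425, 0.0219, 0.0242]
tcp_rot: [[0.998, 0.069, 0.0], [0.069, -0.998, -0.0], [0.0, 0.0, -1.0]]
wrist_force: [-1.6, -0.3, 4.5]
width: 0.0401
grasp_force: 61.1
```

Call:
{"name": "arm_command", "arguments": {
  "slide": [
    [0.025,0,-0.003],
    [0.025,0,0],
    [0.025,0,0],
    [0.025,0,0],
    [0,0,0]
  ],
  "yaw": [0,0,0,0,0],
  "fingers": [0,0,0,0,0]
}}

```text
clock: 10.72
position: [0.5482, 0.0223, 0.0241]
tcp_rot: [[0.998, 0.069, -0.0], [0.069, -0.998, -0.0], [-0.0, 0.0, -1.0]]
wrist_force: [-2.8, -0.6, 4.5]
width: 0.0399
grasp_force: 61.1
```

Call:
{"name": "arm_command", "arguments": {
  "slide": [
    [0.02,0,0],
    [0.02,0,0],
    [0,0,0]
  ],
  "yaw": [0,0,0],
  "fingers": [0,0,0]
}}

```text
clock: 11.1
position: [0.5505, 0.0225, 0.0241]
tcp_rot: [[0.998, 0.069, -0.0], [0.069, -0.998, -0.0], [-0.0, 0.0, -1.0]]
wrist_force: [-3.2, -0.8, 5.4]
width: 0.0403
grasp_force: 61.2
```

Call:
{"name": "arm_command", "arguments": {
  "slide": [
    [0.02,0,0],
    [0.01,0,0],
    [0,0,0]
  ],
  "yaw": [0,0,0],
  "fingers": [0,0,0]
}}

```text
clock: 11.48
position: [0.5522, 0.0226, 0.0241]
tcp_rot: [[0.998, 0.069, -0.0], [0.069, -0.998, -0.0], [-0.0, 0.0, -1.0]]
wrist_force: [-3.2, -0.4, 4.8]
width: 0.0401
grasp_force: 61.2
```

Call:
{"name": "arm_command", "arguments": {
  "slide": [
    [0.015,0,-0.003],
    [0.01,0,0],
    [0,0,0]
  ],
  "yaw": [0,0,0],
  "fingers": [0,0,0]
}}

```text
clock: 11.85
position: [0.5538, 0.0228, 0.0242]
tcp_rot: [[0.998, 0.069, 0.0], [0.069, -0.998, 0.0], [0.0, -0.0, -1.0]]
wrist_force: [-2.7, -0.2, 5.1]
width: 0.0399
grasp_force: 61.1
```

Call:
{"name": "arm_command", "arguments": {
  "slide": [
    [0.015,0,0],
    [0,0,0]
  ],
  "yaw": [0,0],
  "fingers": [0,0]
}}

```text
clock: 12.1
position: [0.5547, 0.0229, 0.0242]
tcp_rot: [[0.998, 0.069, 0.0], [0.069, -0.998, 0.0], [0.0, -0.0, -1.0]]
wrist_force: [-2.4, -0.1, 4.1]
width: 0.0399
grasp_force: 61.0
```

Call:
{"name": "arm_command", "arguments": {
  "slide": [
    [0.015,0,0],
    [0,0,0]
  ],
  "yaw": [0,0],
  "fingers": [0,0]
}}

```text
clock: 12.35
position: [0.5556, 0.0229, 0.0241]
tcp_rot: [[0.998, 0.069, 0.0], [0.069, -0.998, 0.0], [0.0, -0.0, -1.0]]
wrist_force: [-1.7, -0.2, 3.6]
width: 0.0399
grasp_force: 61.0
```

Call:
{"name": "arm_command", "arguments": {
  "slide": [
    [0.015,0,0],
    [0,0,0]
  ],
  "yaw": [0,0],
  "fingers": [0,0]
}}

```text
clock: 12.6
position: [0.5565, 0.023, 0.0241]
tcp_rot: [[0.998, 0.069, 0.0], [0.069, -0.998, 0.0], [0.0, -0.0, -1.0]]
wrist_force: [-2.1, 0.5, 2.9]
width: 0.0402
grasp_force: 61.0
```

Call:
{"name": "arm_command", "arguments": {
  "slide": [
    [0.015,0,0],
    [0,0,0]
  ],
  "yaw": [0,0],
  "fingers": [0,0]
}}

```text
clock: 12.85
position: [0.5574, 0.023, 0.0242]
tcp_rot: [[0.998, 0.069, -0.0], [0.069, -0.998, -0.0], [-0.0, -0.0, -1.0]]
wrist_force: [-2.5, 0.0, 3.3]
width: 0.04
grasp_force: 61.0
```

Call:
{"name": "arm_command", "arguments": {
  "slide": [
    [0.015,0,0],
    [0,0,0]
  ],
  "yaw": [0,0],
  "fingers": [0,0]
}}

```text
clock: 13.1
position: [0.5576, 0.023, 0.0242]
tcp_rot: [[0.998, 0.069, -0.002], [0.069, -0.998, -0.0], [-0.002, -0.0, -1.0]]
wrist_force: [-6.0, -0.5, 4.5]
width: 0.04
grasp_force: 61.2
```

Call:
{"name": "arm_command", "arguments": {
  "slide": [
    [0.012,0,0],
    [0,0,0]
  ],
  "yaw": [0,0],
  "fingers": [0,0]
}}

```text
clock: 13.35
position: [0.5576, 0.0231, 0.0242]
tcp_rot: [[0.998, 0.069, -0.003], [0.069, -0.998, -0.0], [-0.003, -0.0, -1.0]]
wrist_force: [-8.6, -1.0, 6.9]
width: 0.0399
grasp_force: 61.3
```

Contact came at jig x ≈ 6.6 mm, which matches the sighted d. There is almost no sideways force, so both pins touch. I'll ease the load, release and rise.

Call:
{"name": "arm_command", "arguments": {
  "slide": [
    [-0.008,0,-0.008],
    [0,0,0],
    [0,0,0],
    [0,0,0],
    [0,0,0],
    [0,0,0],
    [0,0,0],
    [0,0,-0.2],
    [0,0,-0.6],
    [0,0,-0.9],
    [0,0,-0.9],
    [0,0,-0.9],
    [0,0,-0.9],
    [0,0,-0.3],
    [0,0,0]
  ],
  "yaw": [0,0,0,0,0,0,0,0,0,0,0,0,0,0,0],
  "fingers": [0,0,0.5,0.6,0.75,1,1,1,1,1,1,1,1,1,1]
}}

```text
clock: 15.22
position: [0.5589, 0.0231, 0.3097]
tcp_rot: [[0.998, 0.069, 0.005], [0.069, -0.998, -0.0], [0.005, 0.0, -1.0]]
wrist_force: [0.0, -0.2, -0.2]
width: 0.0855
grasp_force: 0.0
```

Run:
```python
from h import *
s=manip.get_state(); print(s['clock'],s['position'],s['wrist_force'],s['width'])
si=imaging.camera("side"); cv2.imwrite("pics/g5.png",cv2.resize(si[160:280,240:350],None,fx=5,fy=5,interpolation=2))
```

```text
15.225 [0.55890383 0.02307067 0.30974293] [ 0.0425505  -0.20342659 -0.23300356] 0.08552722249778773
```

View pics/g5.png

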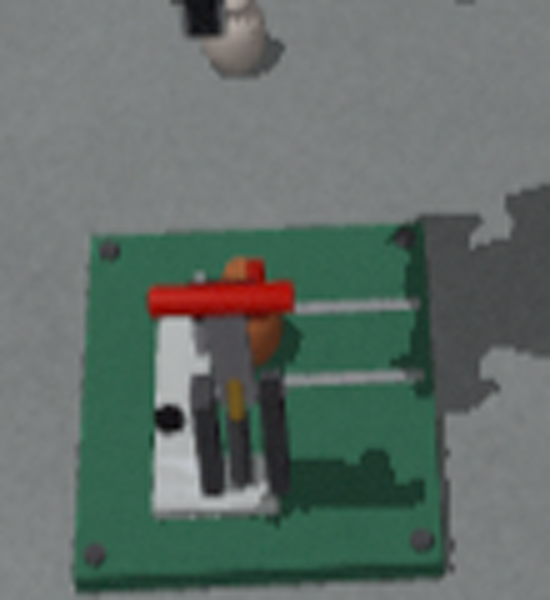

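The gourd stands upright at home behind the clamp arm: orange at crop (265,335), with the stub at (240,265). Now I shut the fingers, pass over the handle to its outer side, and descend.

Call:
{"name": "arm_command", "arguments": {
  "slide": [
    [0,-0.6,0],
    [0,-0.8,0],
    [0,-0.8,0],
    [0,-0.7,0],
    [0,0,0],
    [0,0,0.4],
    [0,0,0.6],
    [0,0,0.5],
    [0,0,0.15],
    [0,0,0],
    [0,0,0]
  ],
  "yaw": [0,0,0,0,0,0,0,0,0,0,0],
  "fingers": [0,0,0,0,0,0,0,0,0,0,0]
}}

```text
clock: 16.65
position: [0.5471, 0.1966, 0.2094]
tcp_rot: [[0.998, 0.068, 0.002], [0.068, -0.998, 0.001], [0.002, -0.0, -1.0]]
wrist_force: [-0.6, 0.7, 0.5]
width: -0.0001
grasp_force: 0.0
```

Call:
{"name": "arm_command", "arguments": {
  "slide": [
    [0,0.15,0],
    [0,0.1,0],
    [0,0.04,0],
    [0,0,0]
  ],
  "yaw": [0,0,0,0],
  "fingers": [0,0,0,0]
}}

```text
clock: 17.15
position: [0.5478, 0.179, 0.2078]
tcp_rot: [[0.998, 0.068, 0.0], [0.068, -0.998, 0.0], [0.0, -0.0, -1.0]]
wrist_force: [0.2, 0.0, 0.0]
width: -0.0002
grasp_force: 0.0
```

Call:
{"name": "arm_command", "arguments": {
  "slide": [
    [0,0.04,0],
    [0,0.04,0],
    [0,0,0]
  ],
  "yaw": [0,0,0],
  "fingers": [0,0,0]
}}

```text
clock: 17.52
position: [0.5481, 0.1744, 0.2077]
tcp_rot: [[0.998, 0.068, -0.0], [0.068, -0.998, -0.0], [-0.0, -0.0, -1.0]]
wrist_force: [0.1, 0.5, 0.2]
width: 0.0
grasp_force: 0.0
```

Call:
{"name": "arm_command", "arguments": {
  "slide": [
    [0,0.04,0],
    [0,0.04,0],
    [0,0,0]
  ],
  "yaw": [0,0,0],
  "fingers": [0,0,0]
}}

```text
clock: 17.9
position: [0.5484, 0.1696, 0.2077]
tcp_rot: [[0.998, 0.068, 0.0], [0.068, -0.998, 0.0], [0.0, -0.0, -1.0]]
wrist_force: [0.2, 0.4, 0.2]
width: -0.0003
grasp_force: 0.0
```

Call:
{"name": "arm_command", "arguments": {
  "slide": [
    [0,0.04,0],
    [0,0.04,0],
    [0,0.04,0],
    [0,0,0]
  ],
  "yaw": [0,0,0,0],
  "fingers": [0,0,0,0]
}}

```text
clock: 18.4
position: [0.5488, 0.1642, 0.2092]
tcp_rot: [[0.998, 0.07, 0.002], [0.07, -0.998, 0.003], [0.002, -0.003, -1.0]]
wrist_force: [-1.4, 5.7, 4.1]
width: 0.0001
grasp_force: 3.2
```

Call:
{"name": "arm_command", "arguments": {
  "slide": [
    [0,0.04,0],
    [0,0.04,0],
    [0,0.04,0],
    [0,0,0]
  ],
  "yaw": [0,0,0,0],
  "fingers": [0,0,0,0]
}}

```text
clock: 18.9
position: [0.5497, 0.1569, 0.2095]
tcp_rot: [[0.998, 0.07, 0.003], [0.07, -0.998, 0.003], [0.003, -0.003, -1.0]]
wrist_force: [-0.3, 6.4, 5.2]
width: 0.0
grasp_force: 2.9
```

Call:
{"name": "arm_command", "arguments": {
  "slide": [
    [0,0.05,-0.01],
    [0,0.05,-0.01],
    [0,0.05,0],
    [0,0.05,0],
    [0,0,0]
  ],
  "yaw": [0,0,0,0,0],
  "fingers": [0,0,0,0,0]
}}

```text
clock: 19.52
position: [0.5505, 0.1443, 0.2102]
tcp_rot: [[0.998, 0.069, 0.002], [0.069, -0.998, 0.002], [0.002, -0.002, -1.0]]
wrist_force: [0.2, 3.9, 3.9]
width: 0.0
grasp_force: 2.4
```

Call:
{"name": "arm_command", "arguments": {
  "slide": [
    [0,0.06,0],
    [0,0.06,0],
    [0,0.06,0],
    [0,0.06,0],
    [0,0,0]
  ],
  "yaw": [0,0,0,0,0],
  "fingers": [0,0,0,0,0]
}}

```text
clock: 20.15
position: [0.5512, 0.1285, 0.2087]
tcp_rot: [[0.998, 0.068, -0.0], [0.068, -0.998, -0.0], [-0.0, 0.0, -1.0]]
wrist_force: [1.0, 3.6, 2.8]
width: 0.0002
grasp_force: 1.6
```

Call:
{"name": "arm_command", "arguments": {
  "slide": [
    [0,0.08,0],
    [0,0.08,0.01],
    [0,0.08,0.01],
    [0,0.08,0.01],
    [0,0.08,0.02],
    [0,0,0]
  ],
  "yaw": [0,0,0,0,0,0],
  "fingers": [0,0,0,0,0,0]
}}

```text
clock: 20.9
position: [0.5527, 0.1044, 0.2055]
tcp_rot: [[0.998, 0.068, -0.001], [0.068, -0.998, -0.001], [-0.001, 0.001, -1.0]]
wrist_force: [0.5, 1.1, 1.4]
width: 0.0001
grasp_force: 0.8
```

Call:
{"name": "arm_command", "arguments": {
  "slide": [
    [0,0.08,0.03],
    [0,0.08,0.03],
    [0,0.08,0.03],
    [0,0,0]
  ],
  "yaw": [0,0,0,0],
  "fingers": [0,0,0,0]
}}

```text
clock: 21.4
position: [0.5537, 0.09, 0.2]
tcp_rot: [[0.998, 0.068, -0.001], [0.068, -0.998, -0.001], [-0.001, 0.001, -1.0]]
wrist_force: [0.1, 0.7, -0.7]
width: 0.0001
grasp_force: 0.4
```

Call:
{"name": "arm_command", "arguments": {
  "slide": [
    [0,0.08,0.04],
    [0,0.08,0.04],
    [0,0.08,0.04],
    [0,0,0]
  ],
  "yaw": [0,0,0,0],
  "fingers": [0,0,0,0]
}}

```text
clock: 21.9
position: [0.5547, 0.0758, 0.1927]
tcp_rot: [[0.998, 0.068, -0.001], [0.068, -0.998, -0.0], [-0.001, 0.0, -1.0]]
wrist_force: [-0.6, 0.4, 0.9]
width: -0.0003
grasp_force: 0.0
```

Call:
{"name": "arm_command", "arguments": {
  "slide": [
    [0,0.08,0.04],
    [0,0.08,0.04],
    [0,0,0],
    [0,0,0]
  ],
  "yaw": [0,0,0,0],
  "fingers": [0,0,0,0]
}}

```text
clock: 22.4
position: [0.5555, 0.0668, 0.1885]
tcp_rot: [[0.998, 0.068, 0.0], [0.068, -0.998, 0.0], [0.0, -0.0, -1.0]]
wrist_force: [-0.8, 0.9, 1.1]
width: -0.0002
grasp_force: 0.0
```

Run:
```python
from h import *
s=manip.get_state(); print(s['clock'],s['position'],s['wrist_force'],s['width'])
si=imaging.camera("side"); cv2.imwrite("pics/g6.png",cv2.resize(si[140:280,230:350],None,fx=4,fy=4,interpolation=2))
```

```text
22.4 [0.55547849 0.06679271 0.18851239] [-0.76684046  0.86077183  1.08356499] -0.00017566150465297793
```

View pics/g6.png

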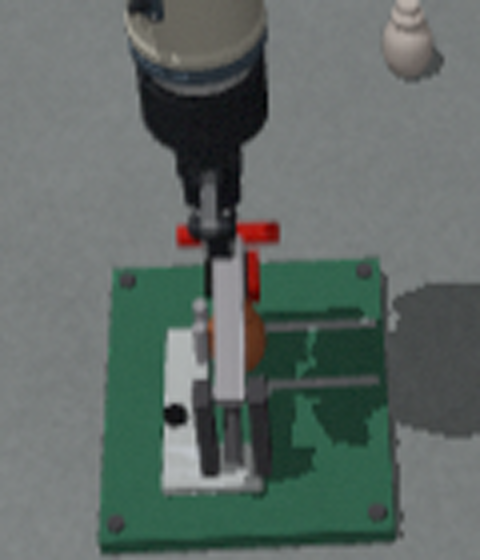

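The arm is swung over beside the fingers but hasn't snapped yet. I'll push a little farther.

Call:
{"name": "arm_command", "arguments": {
  "slide": [
    [0,0.08,0.03],
    [0,0.08,0.03],
    [0,0.05,0],
    [0,0,0],
    [0,0,0],
    [0,0,0]
  ],
  "yaw": [0,0,0,0,0,0],
  "fingers": [0,0,0,0,0,0]
}}

```text
clock: 23.2
position: [0.5564, 0.0543, 0.185]
tcp_rot: [[0.998, 0.069, 0.0], [0.069, -0.998, 0.0], [0.0, -0.0, -1.0]]
wrist_force: [-0.0, 0.3, 0.1]
width: 0.0004
grasp_force: 0.0
```

Run:
```python
from h import *
s=manip.get_state(); print(s['clock'],s['position'],s['wrist_force'],s['width'])
si=imaging.camera("side"); cv2.imwrite("pics/g7.png",cv2.resize(si[140:280,230:350],None,fx=4,fy=4,interpolation=2))
```

```text
23.2 [0.55635129 0.05434536 0.18498951] [-0.02715105  0.28607525  0.10026379] 0.00044087929731392763
```

View pics/g7.png

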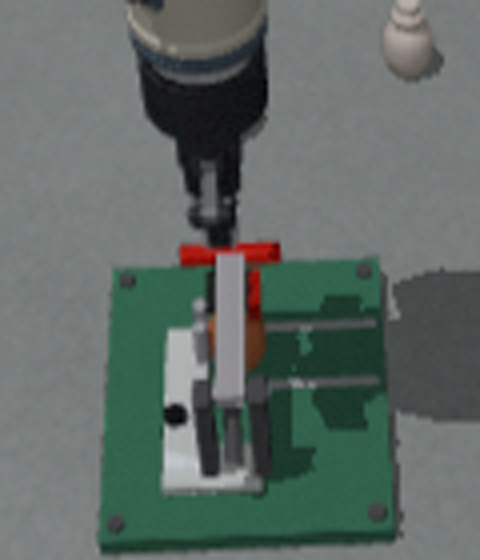

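The clamp has snapped down, with the handle across at crop (230,254) and no force on the hand. I'll rise clear and check that the arm is level.

Call:
{"name": "arm_command", "arguments": {
  "slide": [
    [0,0,-0.5],
    [0,0,-0.8],
    [0,0,-0.8],
    [0,-0.3,-0.2],
    [0,0,0],
    [0,0,0],
    [0,0,0]
  ],
  "yaw": [0,0,0,0,0,0,0],
  "fingers": [0,0,0,0,0,0,0]
}}

```text
clock: 24.12
position: [0.5548, 0.0719, 0.3208]
tcp_rot: [[0.998, 0.068, -0.003], [0.068, -0.998, -0.0], [-0.003, 0.0, -1.0]]
wrist_force: [-0.5, -0.3, -0.3]
width: 0.0001
grasp_force: 0.0
```

Run:
```python
from h import *
v=[.551,.0234,.0681]; c,q=np.cos(v[2]),np.sin(v[2])
W=lambda x,y,z:[v[0]+c*x-q*y,v[1]+q*x+c*y,z]
si=imaging.camera("side").astype(int)
m=((si[:,:,2]>130)&(si[:,:,1]<60)&(si[:,:,0]<60)).astype(np.uint8)
k,l,st,ce=cv2.connectedComponentsWithStats(m)
for i in range(1,k):
    if st[i][4]>15 and 250<ce[i][0]<330 and 170<ce[i][1]<260: print(st[i],ce[i])
for a in(0,1.65,1.73,1.83,1.95):
    t=a-.2618; print(a,proj("side",W(.0066,.095-.12*np.sin(t),.105+.12*np.cos(t))).round(1))
print(manip.get_state()['position'],manip.get_state()['wrist_force'])
```

```text
[275 201  25   5  81] [287.41975309 202.5308642 ]
[292 208   3   8  17] [293.35294118 211.29411765]
0 [[284.2 219.4]]
1.65 [[287.2 198.3]]
1.73 [[287.4 200.2]]
1.83 [[287.7 202.9]]
1.95 [[288.  206.4]]
[0.55485995 0.0718933  0.32119249] [0.15470282 0.06634095 0.03573229]
```

The measured handle row of 202.5 fits 1.83 rad (202.9) rather than 1.73 (200.2), so the pad rests on the gourd at home. Handing in.

```bash
python3 -c "
from workcell import manip; print(manip.close_job())"
```

```text
the job is handed in; nothing more can be done
None
```

The gourd stands home against both pins, the clamp has snapped down at about 1.83 rad with its pad on the stub, the arm is clear, and the job was handed in at about 24 s (forces read between moves stayed under about 12 N; the judge's result was not shown).

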